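# Open the green touch-latch seal case with a fingertip

## Task

Open the green-lidded seal case with the fingertips only: press down on the brass dot near the front of its lid until the touch latch lets go and the spring lifts the lid ajar, then push the lid on from underneath its free edge until it stands upright, wide open, and stays so by itself. Do not pinch the lid, leave the red case shut, and leave the seals, bottle and other things on the desk where they stand.

Things in the scene. Friction and masses are not known exactly. Their poses are not given: they have to be found in the camera images.
- green_case: Wooden seal case with a green lid, screwed to the desk: 140 deep (x) by 100 wide (y) by 75 mm high, walls 7 mm. Origin: centre of its underside. The lid's free edge is at its -x side, towards the robot; the hinge at its +x side. The front wall is 56 mm high (11 mm gap under the shut lid); the side walls are flush with the shut lid's top at 75 mm.
- green_lid (a joint): Hinge angle of the green lid, rad: 0 shut and latched (top level); negative = pressed in (stop -0.07, about 9 mm at the free edge); positive = open (stop 1.75). Pressing in past about -0.03 frees the latch; as the finger rises, a spring swings the lid up to about 0.7 (ajar). Beyond that the lid stays at any angle it is pushed to (stiff hinge, about 1 N at the edge). It does not latch again.
- green_press (a point): Brass dot, 18 mm across, on top of the green lid: the place to press, on the lid's middle line, 32 mm in from the free edge, 104 mm from the hinge axis; it moves with the lid. Pressing it in 4 to 6 mm frees the latch and takes about 4 N (more if fast); a hard stop comes at 7 mm.
- green_edge (a point): Middle of the lower corner of the green lid's free edge, 136 mm from the hinge axis; it moves with the lid. The lid is 82 mm wide and 8 mm thick; its coloured top plate begins 18 mm behind the free edge, after a pale wood strip. Hinge axis and this point lie in its underside.
- green_hinge (a point): Middle of the green lid's hinge axis, which runs along the case's y; fixed to the case, 66 mm to +x of and 67 mm above the case's origin.
- red_case: Wooden seal case with a red lid, screwed to the desk: 140 deep (x) by 100 wide (y) by 75 mm high, walls 7 mm. Origin: centre of its underside. The lid's free edge is at its -x side, towards the robot; the hinge at its +x side. The front wall is 56 mm high (11 mm gap under the shut lid); the side walls are flush with the shut lid's top at 75 mm.
- red_lid (a joint): Hinge angle of the red lid, rad: 0 shut and latched (top level); negative = pressed in (stop -0.07, about 9 mm at the free edge); positive = open (stop 1.75). Pressing in past about -0.03 frees the latch; as the finger rises, a spring swings the lid up to about 0.7 (ajar). Beyond that the lid stays at any angle it is pushed to (stiff hinge, about 1 N at the edge). It does not latch again.
- red_press (a point): Brass dot, 18 mm across, on top of the red lid: the place to press, on the lid's middle line, 32 mm in from the free edge, 104 mm from the hinge axis; it moves with the lid. Pressing it in 4 to 6 mm frees the latch and takes about 4 N (more if fast); a hard stop comes at 7 mm.
- red_edge (a point): Middle of the lower corner of the red lid's free edge, 136 mm from the hinge axis; it moves with the lid. The lid is 82 mm wide and 8 mm thick; its coloured top plate begins 18 mm behind the free edge, after a pale wood strip. Hinge axis and this point lie in its underside.
- red_hinge (a point): Middle of the red lid's hinge axis, which runs along the case's y; fixed to the case, 66 mm to +x of and 67 mm above the case's origin.
- seal_a: Small wooden seal block, 26 x 26 x 30 mm, loose inside the green case, out of sight while that is shut. Origin: centre of underside.
- seal_b: The same, inside the red case.
- seal_block: Wooden seal block, 34 x 34 x 45 mm, red foot, standing loose in front of and between the cases. Origin: centre of underside.
- glue_bottle: White glue bottle with green cap, 38 mm across, 110 mm high, standing loose between the cases. Origin: centre of underside.
- tumbler: Empty glass, 68 mm across, 100 mm high, standing loose beyond the cases. Origin: centre of underside.
- mug: White mug, 80 mm across, 95 mm high, loose, on the left of the desk. Origin: centre of underside.
- tin: Flat aluminium tin, 84 mm across, 50 mm high, loose, on the right of the desk. Origin: centre of underside.
- ink_pad: Black ink pad, 75 x 55 x 18 mm, loose, near on the left. Origin: centre of underside.

How it is judged:
On the way, in this order (a step that is already met when the one before it is completed fails the run):
1. the green lid is pressed in past its shut position (below -0.02 rad) by the fingers (value of joint green_lid below -0.02 rad and (contact force between the fingers and green_lid_c4 above 0.5 N or contact force between the fingers and green_lid_c5 above 0.5 N or contact force between the fingers and green_lid_c6 above 0.5 N)), for 0.05 s.
2. the latch has let go and the green lid stands ajar (over 0.4 rad) (value of joint green_lid above 0.4 rad), for 0.2 s.
3. the green lid is pushed upright (over 1.35 rad) (value of joint green_lid above 1.35 rad), for 0.2 s.
At the end, for the whole second after the job is handed in: the green lid stands open by itself at more than 1.35 rad (77 degrees) and at rest, the red lid is shut (under 0.05 rad), and every loose thing is within 25 mm of where it began (value of joint green_lid above 1.35 rad and velocity of joint green_lid between -0.05 and 0.05 rad/s and value of joint red_lid below 0.05 rad and not (distance of seal_a from where it was at the start of the episode above 0.025 m) and not (distance of seal_b from where it was at the start of the episode above 0.025 m) and not (distance of seal_block from where it was at the start of the episode above 0.025 m) and not (distance of glue_bottle from where it was at the start of the episode above 0.025 m) and not (distance of tumbler from where it was at the start of the episode above 0.025 m) and not (distance of mug from where it was at the start of the episode above 0.025 m) and not (distance of tin from where it was at the start of the episode above 0.025 m) and not (distance of ink_pad from where it was at the start of the episode above 0.025 m)); the robot touches nothing.
It fails at once if the red lid springs open (over 0.1 rad) (value of joint red_lid above 0.1 rad).
It fails at once if the green lid is pinched: fingers press on its coloured top plate and on its underside at once (contact force between the fingers and green_lid_c6 above 2 N and contact force between the fingers and green_lid_c4 above 2 N).
It fails at once if a loose thing is lifted, carried, pushed or knocked more than 25 mm from its place (distance of any of seal_a, seal_b, seal_block, glue_bottle, tumbler, mug, tin, ink_pad from where it was at the start of the episode above 0.025 m).
It also fails if it takes over 48 s, if anything falls off the work surface, if the arm or the gripper's body presses on something with over 40 N, if the wrist force passes 120 N, or if a joint passes its speed limit or range.

## Robot

A 7-joint arm with a two-finger parallel gripper is mounted at the origin on the work surface. World frame = base frame: x ahead of the robot, y to its left, z up, the work surface at z = 0. Lengths are in m, angles in rad, forces in N, time in s.
With the tool pointing down it reaches from about 0.35 to 0.9 m from the base axis. Payload 19.9 kg.
Tool frame: the origin (TCP) lies between the finger pads; the fingertips stand 19 mm ahead of it and the grasp point (between the pads) is the TCP; z points along the fingers, y is the direction in which the jaws open and shut (so a half turn about z gives the same grasp; the last joint's range is limited). The gripper opens to 94 mm and grips with 3 to 60 N. Pads are 16 mm wide; open, the fingers measure 119 mm over their backs; the gripper's body (75 mm by 177 mm) begins 78 mm behind the grasp point.
Start: joints at [-1.258, 0.417, -0.01, 1.614, 0.005, 1.111, -0.053], TCP at [0.217, 0.586, 0.2] pointing down, gripper open.
Joint ranges: [-2.81, 2.81], [-0.39, 2.02], [-1.27, 1.25], [0.06, 2.57], [-1.19, 4.33], [0.19, 2], [-2.82, 2.82]. Speed limits (rad/s): [1.89, 1.89, 2.39, 2.39, 3.01, 3.01, 3.01].

## Interface

Orientations are given as a 3x3 rotation matrix whose columns are the frame's x, y, z axes.
In Python, from rig import robot gives the robot as it stands. Calls block until the motion is done:
- robot.move_ptp(position, orientation): joint-space move of the TCP to a pose.
- robot.move_linear(position, velocity=0.15, frame=None, threshold=None): straight line of the TCP; frame=None keeps the orientation; velocity is the mean speed in m/s. With threshold (N) it stops when the force on the tool has changed by that much, and returns True; else False.
- robot.goto_joints(angles): joint-space move.
- robot.gripper_to(opening): finger opening in m; the grip force is fixed at half the most; returns when the fingers have stopped.
- robot.pause(seconds).
- robot.ik(position, orientation): joint angles nearest the present ones, or None.
- robot.get_state(): the state.
- robot.grab_frame(name): name is "side" or "top" or "wrist"; returns the picture (384x512x3 uint8, red, green, blue); there is no depth.
- robot.camera_info(name): a dict with "fx", "fy", "cx", "cy" (pixels), "dist" ([k1, k2, p1, p2, k3] as OpenCV has them; the pictures are not rectified), "rvec" (rotation vector, rad) and "tvec" (3), from world to camera coordinates, as OpenCV has them. Camera axes: x right, y down, z forward; pixel columns grow to the right and rows downward; lengths in m; the calibration is good to about 2 mm. A picture is of the moment at which its call begins: read the wrist's pose just before it. camera_info takes no time and is no camera call; for the wrist camera it gives the pose at the moment of the call.
A pose or a line that the arm cannot do raises robot.PlanningError and nothing moves.
- robot.sign_off(): hands the job in, once; it reports no verdict.
The state is a dict: "time": time; "qpos": joint angles; "joint_vel": joint speeds; "effort": joint torques, N m; "ee_pos": TCP position; "tool_rot": TCP orientation; "force": force on the tool from outside, world axes, zero at the start; "moment": the same for the moment, N m; "opening": finger opening in m.
Only numpy, scipy, OpenCV 4.12 (cv2) and the standard library are available. Lean on these libraries where they do the work, as an engineer would, in place of code of your own. Each camera call takes 0.05 s, during which the arm holds its last target.

## Working session

There is one attempt and no reset: what is moved stays moved. The work goes in short steps, each a Python script; the robot and the scene stay as the last script left them, time stands still between calls to the robot, and variables do not carry over. Pictures are saved under pics/ and viewed, and the job is handed in when it is done.

```bash
mkdir -p pics; ls; python3 - <<'E'
from rig import robot
import cv2
for n in("top","side"):
    f=robot.grab_frame(n); cv2.imwrite(f"pics/{n}0.png",f[:,:,::-1]); print(n,robot.camera_info(n))
s=robot.get_state(); print(s["time"],s["ee_pos"],s["tool_rot"],s["opening"])
E
```

```text
pics
top {'fx': 465.1277457857178, 'fy': 465.1277457857178, 'cx': 255.7168575593848, 'cy': 196.30281203440478, 'dist': array([-0.19347483,  0.        ,  0.        ,  0.        ,  0.        ]), 'rvec': array([ 2.2152414 , -2.16827973,  0.07380317]), 'tvec': array([-0.0217512 ,  0.54465559,  1.32799902])}
side {'fx': 421.66394217004745, 'fy': 421.66394217004745, 'cx': 257.1104980105734, 'cy': 190.34812870603685, 'dist': array([0.04077271, 0.        , 0.        , 0.        , 0.        ]), 'rvec': array([ 2.2684964 , -0.54615078,  0.25683463]), 'tvec': array([-0.49648683,  0.22713422,  0.96979079])}
0.1 [0.21640296 0.58598558 0.19901849] [[-9.38086029e-01  3.46402248e-01 -2.91761656e-04]
 [ 3.46402363e-01  9.38085493e-01 -1.00481347e-03]
 [-7.43722685e-05 -1.04366841e-03 -9.99999453e-01]] 0.09416253283067241
```

View pics/top0.png

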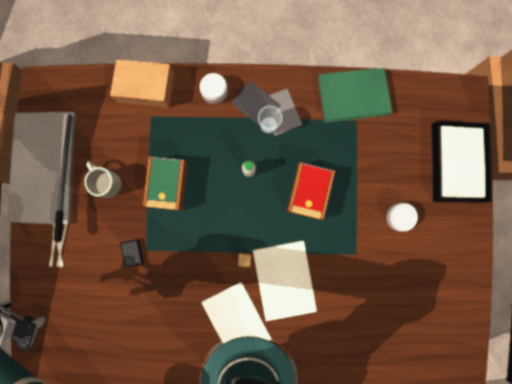

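View pics/side0.png

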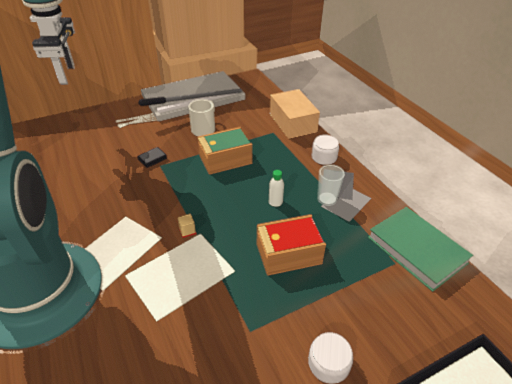

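The top view shows the green case at about (165,183) with its dot at (162,203), the red case at (312,190), the bottle at (248,169), the seal block at (244,260), the mug at (102,180) and the ink pad at (132,252). I'll enlarge the green case next.

```bash
cat > h.py <<'E'
import numpy as np, cv2
from rig import robot
def proj(n,P):
    c=robot.camera_info(n);K=np.array([[c["fx"],0,c["cx"]],[0,c["fy"],c["cy"]],[0,0,1]])
    return cv2.projectPoints(np.array(P,float).reshape(-1,1,3),c["rvec"],c["tvec"],K,c["dist"])[0].reshape(-1,2)
def ray(n,uv,z):
    c=robot.camera_info(n);K=np.array([[c["fx"],0,c["cx"]],[0,c["fy"],c["cy"]],[0,0,1]])
    R=cv2.Rodrigues(c["rvec"])[0]; o=-R.T@c["tvec"]
    p=cv2.undistortPoints(np.array(uv,float).reshape(-1,1,2),K,c["dist"]).reshape(-1,2)
    d=np.c_[p,np.ones(len(p))]@R
    return o+d*((z-o[2])/d[:,2])[:,None]
def save(n,name,crop=None,s=1):
    f=robot.grab_frame(n)[:,:,::-1].copy()
    if crop: x0,y0,x1,y1=crop; f=f[y0:y1,x0:x1]
    f=cv2.resize(f,None,fx=s,fy=s,interpolation=cv2.INTER_CUBIC); cv2.imwrite(f"pics/{name}.png",f)
E
python3 - <<'E'
from h import *
im=cv2.imread("pics/top0.png");sd=cv2.imread("pics/side0.png")
a=cv2.resize(im[145:220,80:200],None,fx=6,fy=6,interpolation=cv2.INTER_CUBIC);cv2.imwrite("pics/topc.png",a)
a=cv2.resize(sd[115:185,185:265],None,fx=8,fy=8,interpolation=cv2.INTER_CUBIC);cv2.imwrite("pics/sidec.png",a)
hsv=cv2.cvtColor(im,cv2.COLOR_BGR2HSV)
g=((hsv[...,0]>55)&(hsv[...,0]<90)&(hsv[...,1]>90)&(hsv[...,2]>75)).astype(np.uint8); g[:,:130]=0;g[:,200:]=0;g[:150]=0;g[220:]=0
ys,xs=np.where(g);print(len(xs))
r=cv2.minAreaRect(np.c_[xs,ys].astype(np.float32));b=cv2.boxPoints(r);print(b,ray("top",b,.075))
print("dot",ray("top",[[162,203]],.075))
E
```

```text
975
[[147.91463 197.7683 ]
 [152.29268 158.36586]
 [178.74391 161.30489]
 [174.36586 200.70732]] [[0.5307637  0.29107004 0.075     ]
 [0.64185159 0.2829134  0.075     ]
 [0.63473887 0.20740573 0.075     ]
 [0.52421796 0.21596836 0.075     ]]
dot [[0.51705388 0.25060578 0.075     ]]
```

View pics/topc.png

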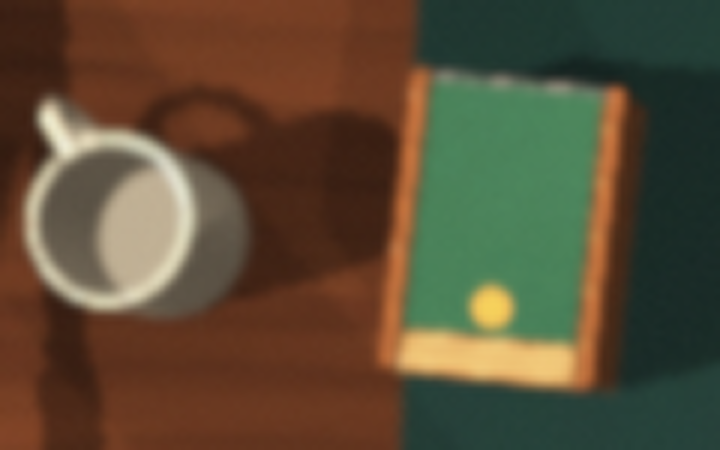

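View pics/sidec.png

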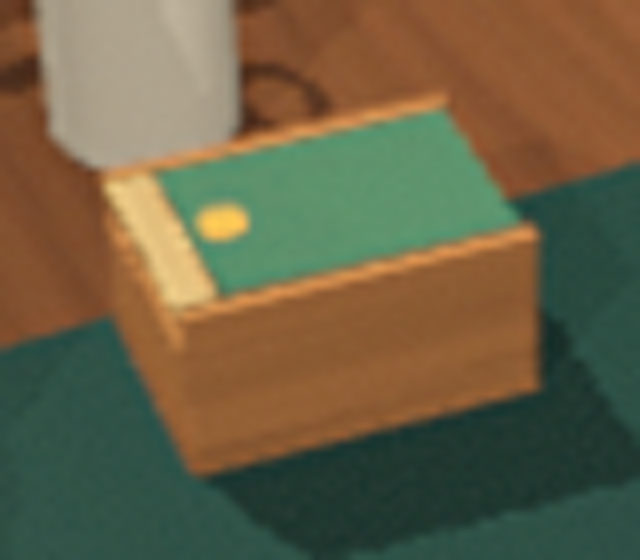

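```bash
python3 - <<'E'
from h import *
from scipy.optimize import least_squares
def T(p,q): 
    c,s=np.cos(p[2]),np.sin(p[2]); q=np.array(q,float)
    return np.c_[p[0]+c*q[:,0]-s*q[:,1],p[1]+s*q[:,0]+c*q[:,1],q[:,2]]
m=[[.07,.05,.075],[.07,-.05,.075],[-.07,-.05,.075],[-.07,.05,.075],[-.038,0,.075]]
pc=np.array([[412,68],[628,90],[600,388],[380,362],[491,306]])/6.+[80,145]-.4
msd=[[-.07,.05,.075],[.07,.05,.075],[.07,-.05,.075],[-.07,-.05,0],[.07,-.05,0],[-.038,0,.075]]
ps=np.array([[105,180],[446,97],[538,230],[195,475],[540,388],[223,223]])/8.+[185,115]-.4
ft=lambda p:(proj("top",T(p,m))-pc).ravel()
fs=lambda p:(proj("side",T(p,msd))-ps).ravel()
for nm,f in(("top",ft),("side",fs),("both",lambda p:np.r_[ft(p),fs(p)])):
    r=least_squares(f,[.57,.25,0]);print(nm,r.x,r.fun.reshape(-1,2).round(1).tolist())
p=r.x;print("press,edge,hinge,",T(p,[[-.038,0,.075],[-.07,0,.067],[.066,0,.067]]))
R=robot
# others
for n,uv,z in(("mug",[102,180],.095),("bottle",[248,167],.11),("red",[312,190],.075),("seal",[244,259],.045),("ink",[132,252],.018),("redcornL",[291,208],.075),("tumbler",[270,119],.1)): print(n,ray("top",[uv],z))
E
```

```text
top [ 0.57502122  0.24835175 -0.07606146] [[0.7, -0.0], [-0.4, -0.4], [-1.2, -0.3], [0.4, 0.5], [0.6, 0.2]]
side [ 0.57477299  0.24610295 -0.07476123] [[-0.4, -1.1], [-0.3, -0.5], [0.4, 0.5], [0.3, 0.4], [-0.0, 0.2], [0.1, 0.2]]
both [ 0.57509272  0.24766773 -0.07640426] [[0.9, -0.0], [-0.2, -0.4], [-0.9, -0.3], [0.6, 0.5], [0.8, 0.2], [-0.5, -1.5], [-0.4, -0.8], [0.2, 0.3], [0.2, 0.1], [-0.2, -0.1], [-0.0, -0.1]]
press,edge,hinge, [[0.53720358 0.25056827 0.075     ]
 [0.50529693 0.25301083 0.067     ]
 [0.64090017 0.24262996 0.067     ]]
mug [[0.57638081 0.41960307 0.095     ]]
bottle [[0.61810238 0.01285213 0.11      ]]
red [[ 0.56229035 -0.16586537  0.075     ]]
seal [[0.3655509  0.01928311 0.045     ]]
ink [[0.37459919 0.34684578 0.018     ]]
redcornL [[ 0.51104657 -0.10815146  0.075     ]]
tumbler [[ 0.75420727 -0.04458317  0.1       ]]
```

Both cameras agree on the case pose to about 2 mm: (0.575, 0.248), yaw −0.076. The dot is at (0.537, 0.2506) and its height agrees. I'll close the fingers and go above the dot.

```bash
cat >> h.py <<'E'
C=np.array([.5751,.2477]);YAW=-.0763
def L(x,z,y=0): # case-local xy, fingertip z -> TCP
    c,s=np.cos(YAW),np.sin(YAW); return np.array([C[0]+c*x-s*y,C[1]+s*x+c*y,z+.019])
c_,s_=np.cos(YAW),np.sin(YAW)
RT=np.array([[-c_,-s_,0],[-s_,c_,0],[0,0,-1.]])
def st():
    s=robot.get_state();print(round(s["time"],2),s["ee_pos"].round(4),"F",np.round(s["force"],2),"open",round(s["opening"],4))
E
python3 - <<'E'
from h import *
print(np.linalg.det(RT))
robot.gripper_to(0.0);st()
robot.move_ptp(L(-.038,.17),RT);st()
robot.move_linear(L(-.038,.09),velocity=.1);st()
save("side","s1",(150,60,330,200),4);save("wrist","w1",None,1)
E
```

```text
1.0
1.52 [0.2165 0.5863 0.1995] F [-0.76 -0.7  -1.  ] open 0.0006
3.22 [0.5367 0.2517 0.189 ] F [-0.71  0.41  0.22] open 0.0006
4.17 [0.5376 0.2508 0.1096] F [ 0.77 -0.75  0.28] open 0.0003
```

View pics/s1.png

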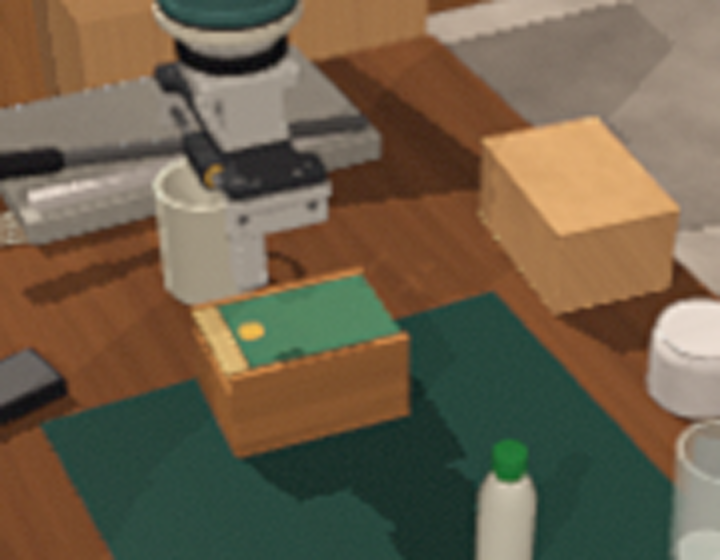

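View pics/w1.png

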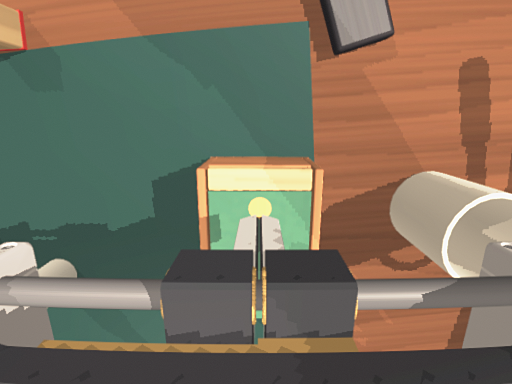

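```bash
python3 - <<'E'
from h import *
s=robot.get_state();t=s["ee_pos"]+s["tool_rot"][:,2]*.019
c=np.array([150,60])
print("tip side crop px",(proj("side",t)-c)*4,"dot side",(proj("side",L(-.038,.056))-c)*4)
print("tip wrist",proj("wrist",t),"dot wrist",proj("wrist",L(-.038,.056)))
i=robot.camera_info("wrist");R=cv2.Rodrigues(i["rvec"])[0];print("wristcam pos",-R.T@i["tvec"])
print("dot from wrist",ray("wrist",[[260,207]],.075), L(-.038,.056)[:2])
E
```

```text
tip side crop px [[248.87457741 312.12192468]] dot side [[249.76586956 329.56519033]]
tip wrist [[258.40590042 214.57509971]] dot wrist [[258.07572379 207.86774115]]
wristcam pos [0.4678124  0.2561923  0.29610138]
dot from wrist [[0.53659794 0.25220645 0.075     ]] [0.53721056 0.25059659]
```

The dot agrees across all three cameras. In the side view the tip looks a few pixels higher than its projection, so I'll press by force, checking contact height as I go.

```bash
python3 - <<'E'
from h import *
st()
print(robot.move_linear(L(-.038,.070),velocity=.025,threshold=3.0));st()
save("side","s2",(150,60,330,200),4)
E
```

```text
4.27 [0.5376 0.2508 0.1097] F [-1.02 -0.29  0.74] open 0.0003
False
5.22 [0.5373 0.2506 0.0891] F [-0.2   0.13 -0.52] open 0.0004
```

View pics/s2.png

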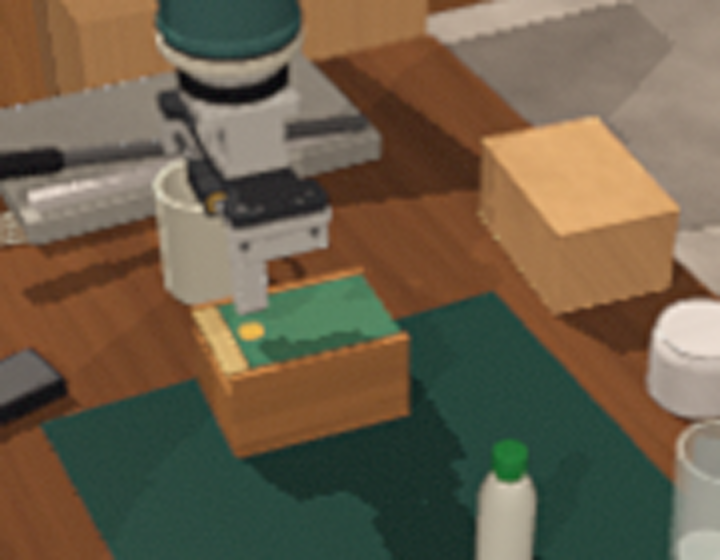

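No contact yet. The tip is at about (252,309) and the dot at (251,331), so the tips really are higher than nominal. I'll keep going down with a force stop.

```bash
python3 - <<'E'
from h import *
st()
print(robot.move_linear(L(-.038,.045),velocity=.02,threshold=3.0));st()
save("side","s3",(150,60,330,200),4)
E
```

```text
5.27 [0.5373 0.2507 0.0892] F [ 0.61  0.02 -0.26] open 0.0005
True
6.21 [0.537  0.2505 0.0682] F [2.06 0.89 1.74] open 0.0003
```

View pics/s3.png

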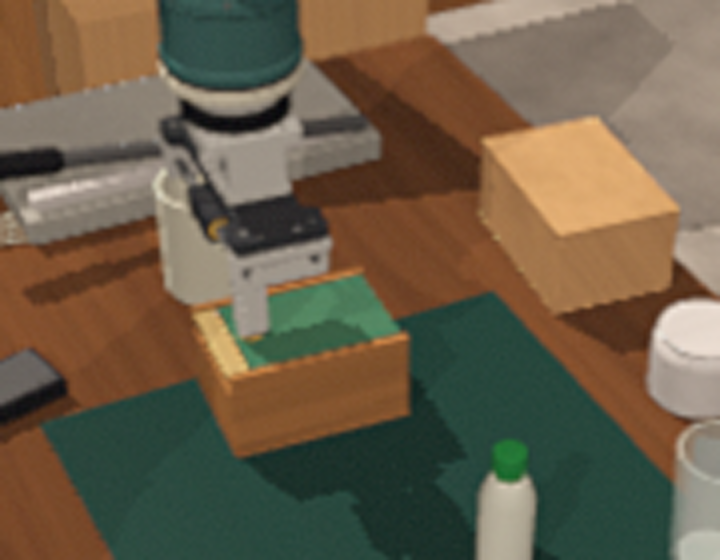

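The force stop tripped at TCP z≈0.068 with the tip over the dot (250,335). So the effective tip offset is around 0–7 mm rather than 19. I'll go down in small steps and read the force.

```bash
python3 - <<'E'
from h import *
s=robot.get_state();z0=s["ee_pos"][2]
def F():
    v=[]
    for _ in range(5):
        robot.pause(.02); q=robot.get_state(); v.append(q["force"])
    return np.mean(v,0).round(2),q["ee_pos"].round(4)
print(F())
for k in range(1,9):
    t=L(-.038,0);t[2]=.0685-.001*k
    robot.move_linear(t,velocity=.02); f=F(); print(t[2],f)
    if abs(f[0][2])>9: break
st();save("side","s4",(150,60,330,200),4)
E
```

```text
(array([0.88, 0.47, 1.81]), array([0.5369, 0.2505, 0.0683]))
0.0675 (array([-1.59, -0.03,  2.66]), array([0.537 , 0.2505, 0.0674]))
0.0665 (array([-1.46, -0.13,  2.11]), array([0.5372, 0.2506, 0.0664]))
0.0655 (array([-1.52, -0.  ,  1.9 ]), array([0.5372, 0.2506, 0.0655]))
0.0645 (array([-1.51,  0.16,  2.3 ]), array([0.5372, 0.2506, 0.0645]))
0.0635 (array([-1.84,  0.22,  2.09]), array([0.5372, 0.2506, 0.0635]))
0.0625 (array([-2.42, -0.48,  4.79]), array([0.5373, 0.2506, 0.0626]))
0.061500000000000006 (array([-6.52, -2.21, 15.37]), array([0.5373, 0.2507, 0.0622]))
8.68 [0.5373 0.2507 0.0622] F [-6.39 -1.44 16.06] open 0.0005
```

View pics/s4.png

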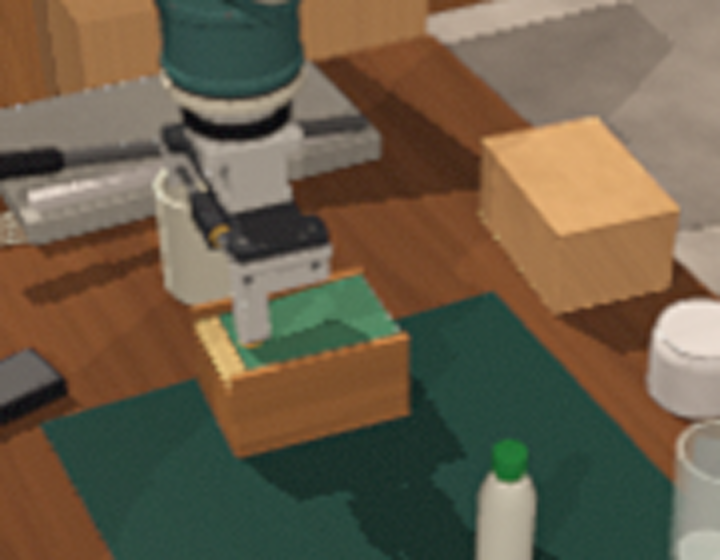

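The hard stop came at TCP z 0.062, with contact at 0.069, so the tip is about 6 mm above the TCP. The strip has sunk below the walls. Next I'll rise, with the corrected tip offset.

```bash
sed -i 's/z+.019\]/z-.006]/' h.py; python3 - <<'E'
from h import *
robot.move_linear(L(-.038,.085),velocity=.04);st()
robot.move_linear(L(-.045,.21),velocity=.1);robot.pause(.3);st()
save("side","s5",(150,20,330,160),4);save("wrist","w5")
E
```

```text
9.32 [0.5375 0.2506 0.0792] F [ 3.47 -0.58  1.85] open 0.0005
11.02 [0.5302 0.2511 0.2038] F [ 0.35  0.11 -0.5 ] open 0.0004
```

View pics/s5.png

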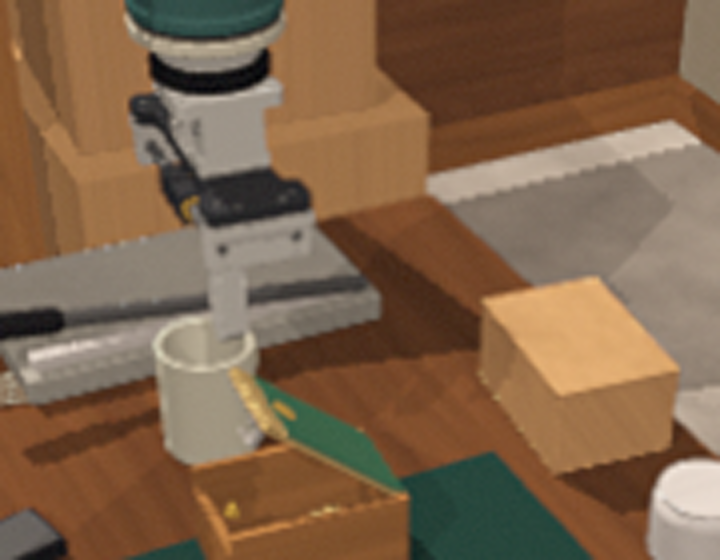

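View pics/w5.png

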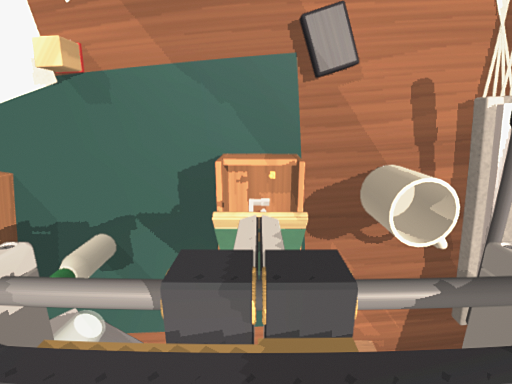

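The lid is ajar: its free strip runs from (235,372) to (283,437) in the side crop. I'll work out its angle, then back off and come down in front of the edge.

```bash
python3 - <<'E'
from h import *
for th in(.6,.7,.8,.9):
    P=[]
    for y in(-.041,.041):
        t=L(.066-.136*np.cos(th)+0*y,0,y);t[2]=.067+.136*np.sin(th);P.append(t)
    print(th,((proj("side",P)-[150,20])*4).round(0).tolist(),P[0][2])
robot.move_linear(L(-.115,.21),velocity=.15)
robot.move_linear(L(-.115,.115),velocity=.15);st()
save("side","s6",(130,40,310,180),4)
E
```

```text
0.6 [[252.0, 445.0], [216.0, 385.0]] 0.14379137638172482
0.7 [[262.0, 430.0], [225.0, 371.0]] 0.154613605464326
0.8 [[274.0, 415.0], [237.0, 356.0]] 0.16456042836233511
0.9 [[287.0, 401.0], [249.0, 343.0]] 0.17353245970933776
12.52 [0.461  0.2566 0.1096] F [1.06 0.29 0.59] open 0.0007
```

View pics/s6.png

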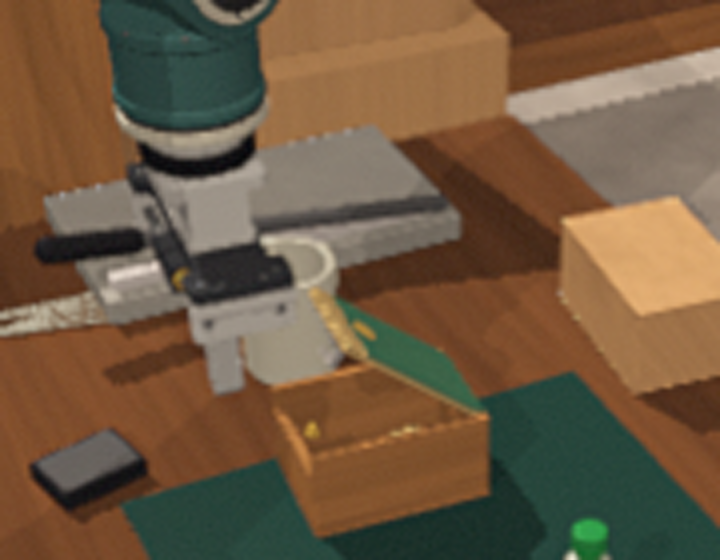

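θ≈0.7 as expected. Now I'll push along the arc, keeping the tip 25 mm below the free edge.

```bash
python3 - <<'E'
from h import *
W=lambda th:L(.066-.136*np.cos(th)-.008,.067+.136*np.sin(th)-.025)
p=W(.65);q=L(-.085,0);q[2]=p[2]
robot.move_linear(q,velocity=.12)
robot.move_linear(W(.65),velocity=.06);st()
for th in(.8,.95,1.1): robot.move_linear(W(th),velocity=.06);st()
save("side","s7",(150,20,330,160),4)
E
```

```text
13.7 [0.5244 0.2515 0.1179] F [-5.95 -0.4   2.42] open 0.0002
14.19 [0.5378 0.2508 0.1335] F [-6.98  1.73  5.33] open 0.0004
14.68 [0.5542 0.2491 0.1463] F [-0.56  0.18 -0.35] open 0.0004
15.18 [0.5717 0.2479 0.1571] F [-0.15 -0.41 -0.24] open 0.0006
```

View pics/s7.png

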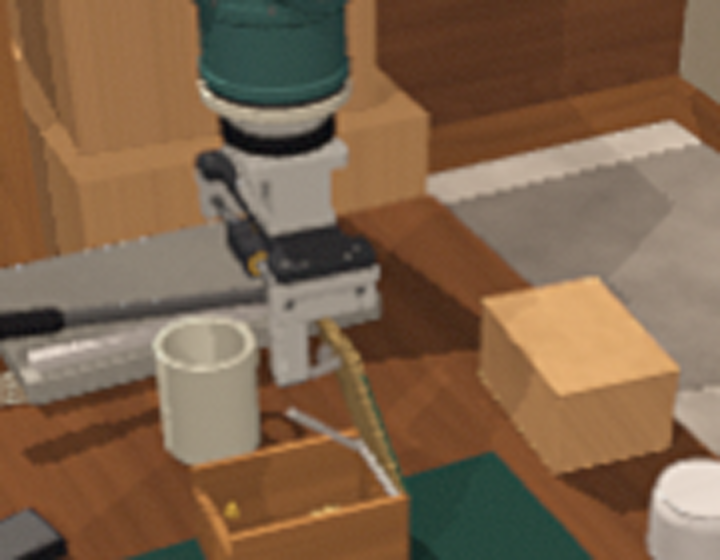

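```bash
python3 - <<'E'
from h import *
for th in(1.1,1.2,1.3,1.4,1.5,1.6):
    P=[]
    for y in(-.041,.041):
        t=L(.066-.136*np.cos(th),0,y);t[2]=.067+.136*np.sin(th);P.append(t)
    print(th,((proj("side",P)-[150,20])*4).round(0).tolist(),P[0].round(3))
im=cv2.imread("pics/s7.png")[180:500,180:430];cv2.imwrite("pics/s7c.png",cv2.resize(im,None,fx=1.8,fy=1.8))
E
```

```text
1.1 [[317.0, 377.0], [278.0, 319.0]] [0.576 0.206 0.188]
1.2 [[334.0, 366.0], [294.0, 309.0]] [0.589 0.206 0.194]
1.3 [[351.0, 357.0], [310.0, 300.0]] [0.602 0.205 0.198]
1.4 [[368.0, 350.0], [327.0, 293.0]] [0.615 0.204 0.201]
1.5 [[386.0, 344.0], [344.0, 288.0]] [0.628 0.203 0.203]
1.6 [[404.0, 340.0], [362.0, 284.0]] [0.642 0.201 0.203]
```

View pics/s7c.png

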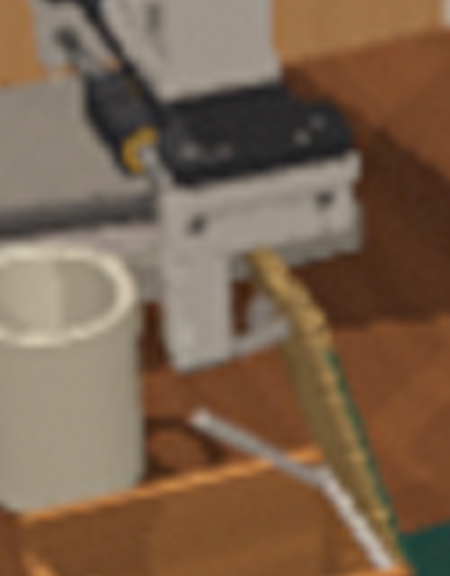

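The lid is at about 1.3 rad and ahead of the finger, consistent with the near-zero force. I'll carry on gently to about 1.5.

```bash
python3 - <<'E'
from h import *
W=lambda th:L(.066-.136*np.cos(th)-.008,.067+.136*np.sin(th)-.025)
for th in(1.25,1.4,1.48): robot.move_linear(W(th),velocity=.04);st()
save("side","s8",(150,20,330,160),4)
E
```

```text
15.88 [0.5902 0.2465 0.1649] F [-0.06  0.17  0.68] open 0.0007
16.54 [0.6099 0.2449 0.1699] F [-0.19  0.41  0.02] open 0.0002
16.97 [0.6209 0.2441 0.1714] F [-0.08  0.25 -0.26] open 0.0003
```

View pics/s8.png

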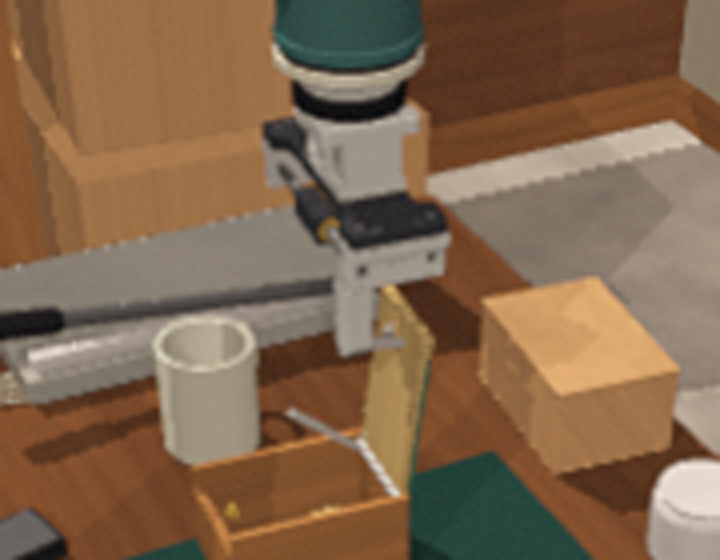

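The lid stands at about 1.7 rad (far corner (385,288), near corner (432,330)), a bit past vertical. I'll back off towards the robot and check that it stays.

```bash
python3 - <<'E'
from h import *
t=L(-.06,0);t[2]=.1714
robot.move_linear(t,velocity=.08);st()
robot.move_linear(L(-.12,.27),velocity=.12);robot.pause(.5);st()
save("side","s9",None,1.5);save("top","t9",None,1.5)
E
```

```text
18.49 [0.5156 0.2521 0.1713] F [-0.29 -0.43 -0.61] open 0.0007
20.06 [0.4555 0.2568 0.2639] F [-0.72  0.06  0.25] open 0.0006
```

View pics/s9.png

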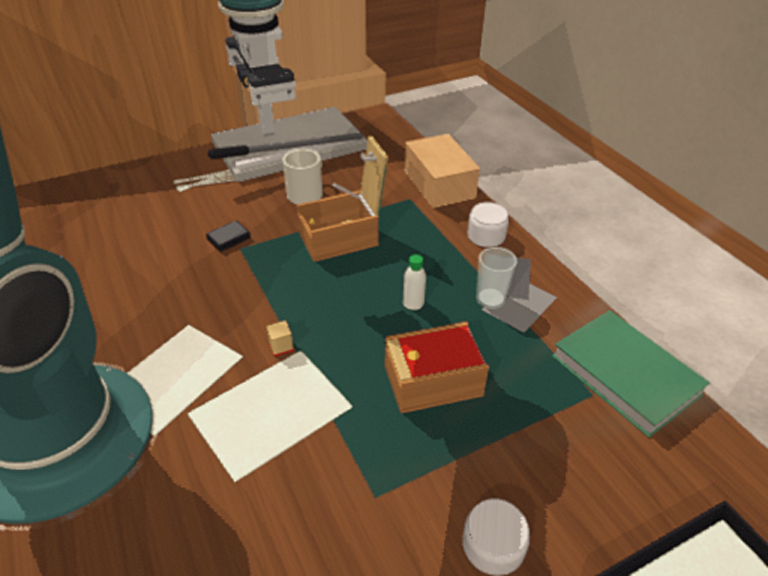

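View pics/t9.png

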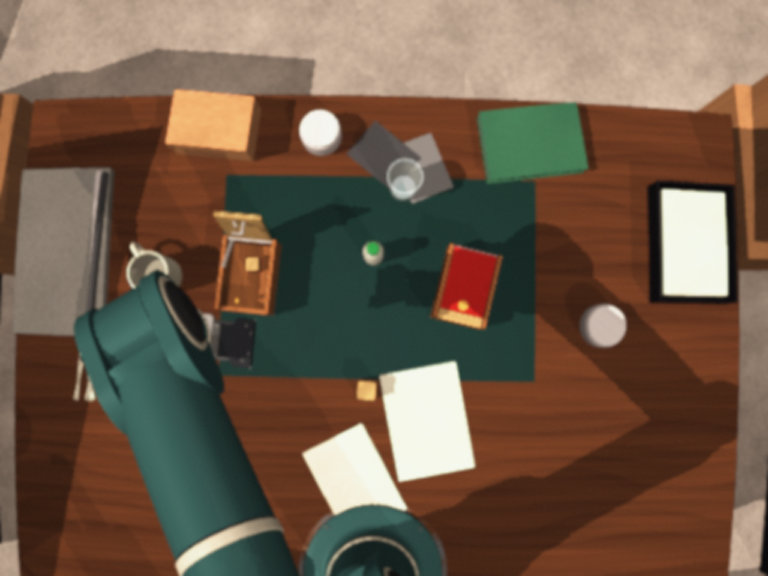

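The lid stands open on its own. The red case is shut and the bottle, seal block, mug and other things look unmoved. I'll check the lid is at rest, then hand in.

```bash
python3 - <<'E'
from h import *
a=robot.grab_frame("side").astype(int);robot.pause(.8);b=robot.grab_frame("side").astype(int)
d=np.abs(a-b).max(2);print("lid diff",d[85:150,225:265].max(),d[85:150,225:265].mean(),"bg",d[300:360,200:300].mean())
o=cv2.imread("pics/side0.png")[:,:,::-1].astype(int);e=np.abs(b-o).max(2)
for n,(x0,y0,x1,y1) in dict(mug=(185,95,215,135),ink=(135,145,168,168),bottle=(265,165,288,210),seal=(175,210,198,238),red=(255,210,330,275),tumbler=(315,162,347,210),tin=(305,330,355,384)).items(): print(n,e[y0:y1,x0:x1].mean().round(1))
st();robot.sign_off()
E
```

```text
lid diff 11 1.8376923076923077 bg 1.9313333333333333
mug 12.5
ink 11.2
bottle 15.3
seal 23.9
red 28.7
tumbler 13.1
tin 48.9
21.06 [0.4555 0.2568 0.264 ] F [-0.45 -0.14 -0.42] open 0.0005
the job is handed in; nothing more can be done
```

The green lid is open, standing upright on its own at about 1.7 rad, and I've handed the job in at 21 s of the 48 allowed. I pressed the brass dot with closed fingertips until it hit its stop and the lid sprang ajar to about 0.7 rad. Then I pushed the lid up from under its free edge and backed the arm clear.

**Last checks**
- **Lid at rest:** two side pictures 0.8 s apart differed around the lid only by image noise.
- **Robot clear:** it was touching nothing, with tool force within noise.
- **Red case:** it looks shut in both camera views.
- **Loose things:** all of them on the desk look to be where they started. The seal in the green case is visible, but I had no earlier view of it to compare. The seal in the red case can't be seen.

**What disagreed**
- **Fingertip height:** contact came with the tips about 6 mm above the TCP, where the description puts them 19 mm beyond it. I set the heights from the measured contact.
- **Lid angle:** it ended further open than the 1.5 rad I aimed for. It ran ahead of the finger, so the force read near zero on the last part of the push. The angle is a picture estimate.
- **Before/after comparison:** comparing the side view pixel by pixel with the start gave large differences at the tin, the red case and the seal block. I put this down to changed light and arm shadow. It neither confirms nor rules out small movements, so those three rest on looking at the pictures.

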